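# Close the brush-cleaner can until its neck clicks

## Task

Close the brush-cleaner can for the day: pick up the red cap, set it gently down over the brass bar in the can's neck until it sits fully down, and turn it clockwise until you feel the neck click. Stop after that one click (a second one spoils the seal), let go of the cap and leave everything else on the table where it is.

Things in the scene. Friction and masses are not known exactly. Their poses are not given: they have to be found in the camera images.
- can: round aluminium can with a blue band, fixed to the table: 150 mm diameter, 110 mm high to its shoulder; a dark neck (72 mm diameter) stands in the middle up to 128 mm and carries the white plug disc (66 mm diameter, top at 136 mm). Origin: centre of its underside, z up. A careful push is fine; a hard one (55 N and more) damages the neck
- plug_c (a point): point on the can's axis, 139 mm above the table, at the height of the small steel seat (47 mm diameter) on which the cap comes to rest. z up; x points to the red mark on the plug disc's rim, and turns with the disc. On the seat stands the brass drive bar: 32 mm long, 9 wide, 13 tall, its top and ends rounded; at the start it lies along this x axis
- plug_mark (a point): red mark on the plug disc, 28 mm from its axis. Clockwise, bar and disc turn together for an unknown 0.1 to 0.9 rad (drag 0.06 N m) to a hidden stop. Then only the bar goes on, over a sprung 12-tooth click wheel: torque rises to about 0.3 N m, falls to nothing or below, and the bar drops into the next notch, 0.524 rad on, and stays there. Let go earlier it springs back
- cap: loose red cap, 46 mm diameter, 40 high, about 60 g, upright on the table. Origin: centre of its underside, z up. Upper 26 mm: solid round ribbed grip (take it across at any yaw, some 27 mm above the underside). Below: one slot 34.5 x 11.5 mm, 14 deep, along the cap's x, that drops over the bar either way round (0.08 rad of play). Fully down, its underside is level with plug_c
- cap_mark (a point): one end of the white stripe on top of the cap (the stripe runs along the slot, through the centre): 20 mm from the cap's axis along the cap's x, 40 mm above its underside
- bucket: yellow two-part water bucket, 100 x 150 x 110 mm, loose; a bystander. Origin: centre of its underside
- tube_red: paint tube with red band, lying, about 105 x 32 x 18 mm, between the cap's and the can's places; a bystander. Origin: centre of its underside
- tube_pink: paint tube with pink band, lying, about 105 x 32 x 18 mm; a bystander
- brush: paint brush, 200 mm, lying; a bystander
- jar: small closed amber jar, 60 mm diameter, 65 mm high; a bystander
- white_cap: small plain white tube cap, 28 mm diameter, 18 mm high; a bystander, not the can's cap
- mug: blue mug, 76 mm diameter, 85 mm high; a bystander
Not all that is in view belongs to the job. There is more than one size of the cap; the one meant has the size given above. There is more than one size of the can; the job needs the larger.

How it is judged:
On the way, in this order (a step that is already met when the one before it is completed fails the run):
1. the cap sits fully down over the bar, not yet clicked (z of cap in the frame of plug_c below 0.003 m and horizontal distance between cap and plug_c below 0.003 m and angle between the x axis of cap and the x axis of plug_c, either way round below 0.2 rad and angle between cap's own z axis and vertical below 0.07 rad), for 0.1 s.
2. the neck has clicked: the cap is one notch clockwise of the plug's mark (((y of cap_mark in the frame of plug_c below -0.0072 m and x of cap_mark in the frame of plug_c above 0.0124 m) or (y of cap_mark in the frame of plug_c above 0.0072 m and x of cap_mark in the frame of plug_c below -0.0124 m)) and z of cap in the frame of plug_c below 0.003 m and horizontal distance between cap and plug_c below 0.003 m), for 0.1 s.
At the end, for the whole second after the job is handed in: The cap sits fully down on the neck (underside within 3 mm of the seat's height, centred within 3 mm, within 4 degrees of upright), one notch (0.37 to 0.9 rad) clockwise past the plug's mark either way round, released and at rest (all of step 2 and angle between cap's own z axis and vertical below 0.07 rad and linear speed of cap below 0.02 m/s); the robot touches nothing.
It fails at once if the cap was turned on to a second click (more than 0.92 rad past the plug's mark), or by as much the wrong way (z of cap in the frame of plug_c below 0.003 m and horizontal distance between cap and plug_c below 0.003 m and angle between the x axis of cap and the x axis of plug_c, either way round above 0.92 rad).
It fails at once if the can or its neck was pushed harder than 55 N (contact force between can and anything else above 55 N).
It fails at once if a bystander was disturbed (moved more than 30 mm) (distance of any of bucket, tube_red, tube_pink, brush, jar, white_cap, mug from where it was at the start of the episode above 0.03 m).
It also fails if it takes over 58 s, if anything falls off the work surface, if the arm or the gripper's body presses on something with over 40 N, if the wrist force passes 120 N, or if a joint passes its speed limit or range.

## Robot

A 6-joint arm with a two-finger parallel gripper is mounted at the origin on the work surface. World frame = base frame: x ahead of the robot, y to its left, z up, the work surface at z = 0. Lengths are in m, angles in rad, forces in N, time in s.
With the tool pointing down it reaches from about 0.375 to 0.925 m from the base axis. Payload 5.7 kg.
Tool frame: the origin (TCP) lies between the finger pads; the fingertips stand env.tip_reach ahead of it and the grasp point (between the pads) lies 2 mm behind it (env.tip_reach is the distance from the TCP to the fingertips, in m); z points along the fingers, y is the line along which they close (so a half turn about z gives the same grasp; the last joint's range is limited). The gripper opens to 85 mm and grips with 20 to 120 N. Pads are 22 mm wide; open, the fingers measure 114 mm over their backs; the gripper's body (76 mm by 85 mm) begins 54 mm behind the grasp point. The pads swing forward as they close: fully open they stand 13 mm farther back than shut.
Start: joints at [-1.281, 0.359, 1.51, -0, 1.272, -0.115], TCP at [0.236, -0.551, 0.248] pointing down, gripper open.
Joint ranges: [-2.97, 2.97], [-1.01, 2.36], [0.21, 2.38], [-0.96, 4.11], [0.2, 2.71], [-2.98, 2.98]. Speed limits (rad/s): [2.39, 2.39, 3.14, 3.14, 3.14, 3.14].

## Interface

Orientations are given as a unit quaternion [w, x, y, z].
In Python, from cell import env, effector, vision, finish_job gives the robot as it stands. Calls block until the motion is done:
- env.movep(position, orientation): joint-space move of the TCP to a pose.
- env.move_linear(position, frame=None, speed=0.15, threshold=None): straight line of the TCP; frame=None keeps the orientation; speed is the mean speed in m/s. With threshold (N) it stops when the force on the tool has changed by that much, and returns True; else False.
- env.goto_joints(angles): joint-space move.
- effector.open_jaws() and effector.close_gripper(grip_force=None): open the fingers fully, or close them until they stop; grip_force is the grip in N (None keeps the last).
- env.wait(seconds).
- env.inverse_kinematics(position, orientation): joint angles nearest the present ones, or None.
- vision.camera(name): name is "scene" or "top" or "wrist"; returns (picture, depth): 384x512x3 uint8, red, green, blue; 384x512 float32, m along the optical axis (not along the pixel's ray), 0 where there is no reading.
- vision.get_calibration(name): a dict with "fx", "fy", "cx", "cy" (pixels), "k1" (the pictures are not rectified: a ray, as slopes to the right and down, at radius r is drawn at 1 + k1 r^2 times it, then the intrinsics apply), "world_to_cam" (4x4, takes a point from world to camera coordinates). Camera axes: x right, y up, looking along -z (the intrinsics and any distortion apply to the point x, -y, -z); pixel columns grow to the right and rows downward; lengths in m; the calibration is good to about 2 mm. A picture is of the moment at which its call begins: read the wrist's pose just before it. get_calibration takes no time and is no camera call; for the wrist camera it gives the pose at the moment of the call.
A pose or a line that the arm cannot do raises env.IKError and nothing moves.
- finish_job(): hands the job in; it is judged then, once.
Readings, each from a call of its own:
- env.get_clock(): time.
- env.get_q(): joint angles.
- env.get_joint_vel(): joint speeds.
- env.get_tau(): joint torques, N m.
- env.get_eef_pos(): TCP position.
- env.get_ee_rot(): TCP orientation.
- env.get_contact_force(): force on the tool from outside, world axes, zero at the start.
- env.get_moment(): the same for the moment, N m.
- env.get_grip_width(): finger opening in m.
- env.get_grasp_force(): force on a finger pad.
Only numpy, scipy, OpenCV 4.12 (cv2) and the standard library are available. Lean on these libraries where they do the work, as an engineer would, in place of code of your own. Each camera call takes 0.05 s, during which the arm holds its last target. There are 200 camera calls.

## Working session

There is one attempt and no reset: what is moved stays moved. The work goes in short steps, each a Python script; the robot and the scene stay as the last script left them, time stands still between calls to the robot, and variables do not carry over. Pictures are saved under pics/ and viewed, at most 10 in all, crops included, and the job is handed in when it is done.

```bash
ls; mkdir -p pics; cat > h.py <<'E'
import numpy as np, cv2
from cell import env, effector, vision, finish_job
def grab(n):
    c=vision.get_calibration(n); p,d=vision.camera(n); return p,d,c
def ray(c,u,v):
    x=(u-c["cx"])/c["fx"]; y=(v-c["cy"])/c["fy"]; a,b=x,y
    for _ in range(20):
        s=1+c["k1"]*(a*a+b*b); a,b=x/s,y/s
    T=np.linalg.inv(np.array(c["world_to_cam"])); return T[:3,3],T[:3,:3]@np.array([a,-b,-1.])
def onplane(c,u,v,z):
    o,r=ray(c,u,v); return o+r*(z-o[2])/r[2]
def bydepth(c,u,v,d):
    o,r=ray(c,u,v); return o+r*d
def save(n,p): cv2.imwrite("pics/"+n,p[...,::-1])
E
python3 - <<'E'
from h import *
ps=[]
for n in("scene","top"):
    p,d,c=grab(n); ps.append(p); np.savez(n+".npz",p=p,d=d); print(n,{k:np.round(v,3) for k,v in c.items()})
    import pickle; pickle.dump(c,open(n+".pkl","wb"))
    save(n+".png",cv2.resize(p,(800,600)))
print(env.get_clock(),env.tip_reach,env.get_ee_rot())
E
```

```text
pics
scene {'fx': np.float64(415.277), 'fy': np.float64(415.277), 'cx': np.float64(252.578), 'cy': np.float64(191.794), 'k1': np.float64(-0.022), 'world_to_cam': array([[-0.449,  0.893,  0.007,  0.266],
       [-0.678, -0.346,  0.648,  0.313],
       [ 0.582,  0.287,  0.761, -1.599],
       [ 0.   ,  0.   ,  0.   ,  1.   ]])}
top {'fx': np.float64(388.825), 'fy': np.float64(388.825), 'cx': np.float64(257.37), 'cy': np.float64(190.353), 'k1': np.float64(0.039), 'world_to_cam': array([[-0.015, -1.   , -0.007, -0.015],
       [ 0.985, -0.016,  0.174, -0.581],
       [-0.174, -0.004,  0.985, -1.239],
       [ 0.   ,  0.   ,  0.   ,  1.   ]])}
0.1 0.017 [-8.27538573e-04  9.79584044e-01  2.01033353e-01 -8.21892697e-05]
```

View pics/top.png

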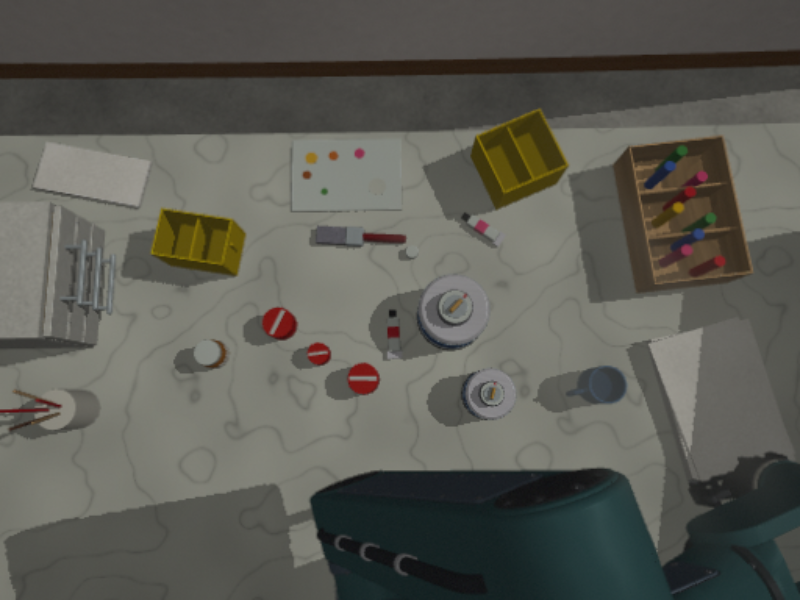

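View pics/scene.png

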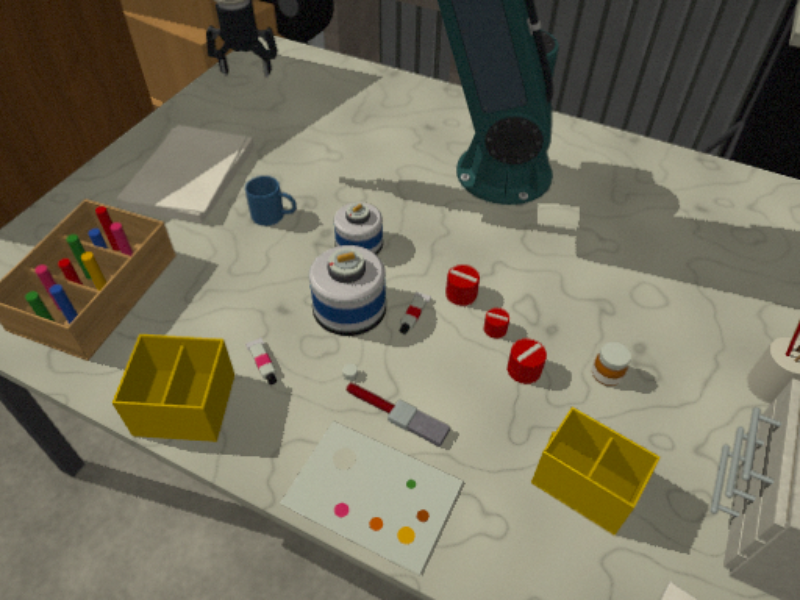

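The top view (800x600) shows three red caps at (280,323), (318,354) and (363,379). The large can is at (455,308), with its bar and red mark towards the upper right. The red tube is at (393,333). Next I'll measure the cap sizes and the can.

```bash
cat > m.py <<'E'
from h import *
import pickle
for n in("top","scene"):
    z=np.load(n+".npz"); p,d=z["p"],z["d"]; c=pickle.load(open(n+".pkl","rb"))
    hsv=cv2.cvtColor(p,cv2.COLOR_RGB2HSV); h,s,v=cv2.split(hsv)
    red=(((h<6)|(h>173))&(s>150)&(v>50)).astype(np.uint8)
    red=cv2.morphologyEx(red,cv2.MORPH_CLOSE,np.ones((7,7)))
    k,l,st,ce=cv2.connectedComponentsWithStats(red)
    for i in range(1,k):
        if st[i,4]<80: continue
        m=l==i; vs,us=np.nonzero(m)
        P=np.array([bydepth(c,u,v,d[v,u]) for u,v in zip(us,vs) if d[v,u]>0])
        zt=np.percentile(P[:,2],90); Q=P[P[:,2]>zt-.006]
        (a,b),r=cv2.minEnclosingCircle(Q[:,:2].astype(np.float32))
        print(n,st[i],"ztop",zt.round(4),"c",round(a,4),round(b,4),"dia",round(2*r,4), "areadia",)
    if n=="top":
        P=np.array([[bydepth(c,u,v,d[v,u]) for u in range(260,320)] for v in range(170,230)]).reshape(-1,3)
        for lo,hi in((.1,.118),(.13,.142),(.145,.17)):
            Q=P[(P[:,2]>lo)&(P[:,2]<hi)]; print(lo,len(Q),Q.mean(0).round(4),cv2.minEnclosingCircle(Q[:,:2].astype(np.float32)))
E
python3 m.py
```

```text
top [425 119  21  15 102] ztop 0.1177 c 0.7804 -0.6173 dia 0.0241 areadia
top [168 197  22  20 330] ztop 0.0604 c 0.5309 0.239 dia 0.0642 areadia
top [197 219  14  14 152] ztop 0.0442 c 0.4665 0.1552 dia 0.0449 areadia
top [223 232  19  20 295] ztop 0.06 c 0.4132 0.0596 dia 0.0625 areadia
top [  0 255  38   9 109] ztop 0.2037 c 0.3683 0.6597 dia 0.0736 areadia
0.1 1221 [ 0.544  -0.1271  0.1098] ((0.5471549034118652, -0.12809142470359802), 0.07338587939739227)
0.13 312 [ 0.546  -0.1276  0.1374] ((0.5467780828475952, -0.12780770659446716), 0.0350334495306015)
0.145 31 [ 0.5463 -0.1271  0.1507] ((0.5454885363578796, -0.12877795100212097), 0.01618819124996662)
scene [ 61 132  24  31 302] ztop 0.1154 c 0.6433 -0.6286 dia 0.0925 areadia
scene [ 37 165  16  17 128] ztop 0.1173 c 0.7798 -0.6145 dia 0.0277 areadia
scene [ 24 169  10  14  81] ztop 0.1181 c 0.8108 -0.6398 dia 0.0249 areadia
scene [285 170  22  26 454] ztop 0.059 c 0.4138 0.0626 dia 0.0657 areadia
scene [310 197  16  19 252] ztop 0.0431 c 0.4676 0.1567 dia 0.0479 areadia
scene [325 217  25  29 552] ztop 0.059 c 0.5332 0.2398 dia 0.0668 areadia
scene [222 246  30  18 183] ztop 0.0215 c 0.7224 0.0157 dia 0.0923 areadia
```

The small cap is the right size (about 46 mm diameter, 42 mm high) at (0.467, 0.156). The can is at (0.547, -0.128). I'll look at both from close by.

```bash
cat >> h.py <<'E'
def Q(a): return [0,np.cos(a/2),np.sin(a/2),0]   # tool down, yaw a = q1 - q6 + pi/2
E
python3 - <<'E'
from h import *
import pickle
for n,x,a in(("wcan",[.547,-.128,.36],1.3),("wcap",[.467,.156,.26],.96)):
    env.movep(x,Q(a)); env.wait(.3)
    p,d,c=grab("wrist"); np.savez(n+".npz",p=p,d=d); pickle.dump(c,open(n+".pkl","wb"))
    save(n+".png",p); print(env.get_eef_pos().round(4),np.round(env.get_q(),3),env.get_clock())
    print(np.linalg.inv(c["world_to_cam"]).round(3))
p=[cv2.imread(f"pics/{n}.png") for n in("wcan","wcap")]
cv2.imwrite("pics/w.png",cv2.resize(np.hstack(p),(800,300)))
E
```

```text
[ 0.5469 -0.1284  0.3599] [-0.354  0.222  1.43  -0.     1.49  -0.082] 2.3917
[[ 0.963  0.257  0.079  0.567]
 [-0.269  0.922  0.278 -0.057]
 [-0.001 -0.289  0.957  0.486]
 [ 0.     0.     0.     1.   ]]
[0.4674 0.1555 0.2601] [ 0.181  0.192  1.72  -0.     1.23   0.793] 3.9333
[[ 0.818  0.55   0.167  0.51 ]
 [-0.575  0.783  0.236  0.216]
 [-0.001 -0.289  0.957  0.386]
 [ 0.     0.     0.     1.   ]]
```

View pics/w.png

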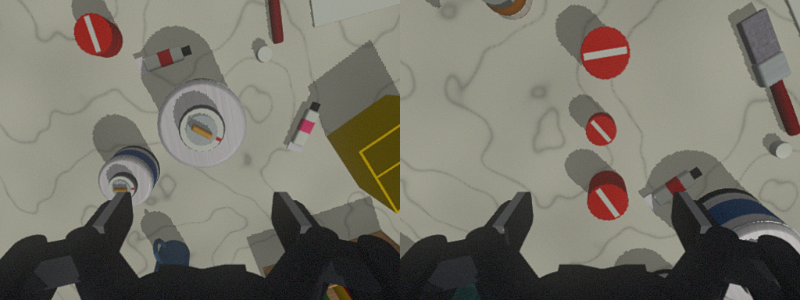

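In the wrist views (half scale), the can's bar is at (201,131) with the red mark at (218,138). The cap is at (600,128), with its stripe running diagonally. Measuring both.

```bash
cat > m2.py <<'E'
from h import *
import pickle
def load(n):
    z=np.load(n+".npz"); return z["p"],z["d"],pickle.load(open(n+".pkl","rb"))
def line(P):
    m=P.mean(0); w,V=np.linalg.eigh(np.cov((P-m)[:,:2].T)); return m, np.arctan2(V[1,1],V[0,1]), 2*np.sqrt(3*w)
def comp(mask,near,c,z,mx=999):
    k,l,st,ce=cv2.connectedComponentsWithStats(mask.astype(np.uint8))
    i=min((i for i in range(1,k) if st[i,4]>5),key=lambda i:np.hypot(*(ce[i]-near)))
    vs,us=np.nonzero(l==i); return np.array([onplane(c,u,v,z) for u,v in zip(us,vs)]),st[i],l==i
def circ(m,c,z):
    ct=max(cv2.findContours(m.astype(np.uint8),0,cv2.CHAIN_APPROX_NONE)[0],key=len)
    P=np.array([onplane(c,u,v,z)[:2] for u,v in cv2.convexHull(ct)[:,0]],np.float32); return cv2.fitEllipse(P)
def cap(n,near,z,R=40):
    p,d,c=load(n); h,s,v=cv2.split(cv2.cvtColor(p,cv2.COLOR_RGB2HSV)); 
    red=((h<8)|(h>172))&(s>120); P,st,m=comp(red,near,c,z)
    hull=np.zeros(m.shape,np.uint8); ct=np.vstack(cv2.findContours(m.astype(np.uint8),0,1)[0]); cv2.fillConvexPoly(hull,cv2.convexHull(ct),1)
    W,sw,_=comp((hull>0)&(s<100)&(v>100),near,c,z); return circ(hull,c,z),line(W)
if __name__=="__main__":
    print("cap",cap("wcap",(256,164),.04))
    p,d,c=load("wcan"); h,s,v=cv2.split(cv2.cvtColor(p,cv2.COLOR_RGB2HSV))
    B,st,_=comp((h>8)&(h<28)&(s>90)&(v>60),(257,168),c,.150); print("bar",st,line(B))
    M,st,_=comp(((h<6)|(h>174))&(s>110),(279,177),c,.136); print("mark",st,M.mean(0))
    W,st,m=comp((s<60)&(v>140),(257,168),c,.136); print("disc",st,circ(m,c,.136))
    ds=d[140:200,225:290]; vs,us=np.nonzero(ds>0); P=np.array([bydepth(c,u+225,v+140,ds[v,u]) for v,u in zip(vs,us)])
    for lo,hi in((.132,.142),(.146,.17)):
        q=P[(P[:,2]>lo)&(P[:,2]<hi)]; print(len(q),q.mean(0),cv2.minEnclosingCircle(q[:,:2].astype(np.float32)),np.percentile(q[:,2],[10,50,95]))
    save("crop.png",cv2.resize(np.hstack([p[130:210,210:300],load("wcap")[0][124:204,210:300]]),None,fx=4,fy=4,interpolation=0))
E
python3 m2.py
```

```text
cap (((0.46725553274154663, 0.15852999687194824), (0.04496872052550316, 0.04995110258460045), 143.66262817382812), (array([0.46582017, 0.15700926, 0.04      ]), np.float64(1.6849158444741088), array([0.00641713, 0.04041605])))
bar [244 159  28  20 232] (array([ 0.54655285, -0.12671347,  0.15      ]), np.float64(2.3683194083005157), array([0.00946162, 0.03183948]))
mark [276 175   7   6  23] [ 0.56677113 -0.14743743  0.136     ]
disc [259 176   4   6  12] ((0.5452309250831604, -0.1428505778312683), (0.003301135031506419, 0.00725967064499855), 148.58746337890625)
2148 [ 0.54678625 -0.12617158  0.1375717 ] ((0.5463493466377258, -0.12752459943294525), 0.03316468372941017) [0.13551813 0.13726214 0.14006868]
227 [ 0.54655228 -0.12647076  0.15079286] ((0.5464451909065247, -0.1271539330482483), 0.01619313471019268) [0.14784096 0.15106158 0.15296435]
```

View pics/crop.png

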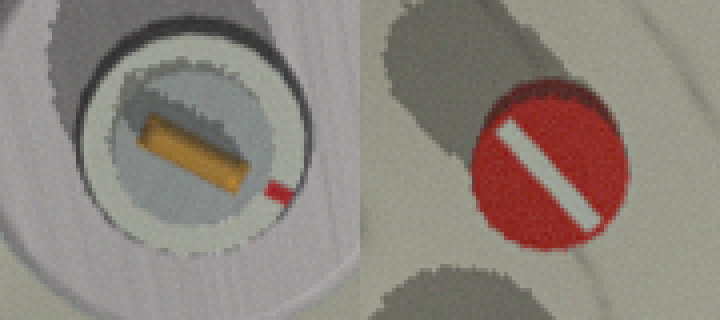

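Bar yaw is about -0.775 and the red mark agrees at 28.9 mm radius. The cap stripe yaw is 1.685. Now grasp, lift, carry over the can and check the cap's offset in the hand.

```bash
python3 - <<'E'
from h import *
import pickle, m2
x,y=.4660,.1572
effector.open_jaws()
env.move_linear([x,y,.10]); 
print(env.move_linear([x,y,.025],speed=.06,threshold=10))
effector.close_gripper(60); env.wait(.3)
print(env.get_grip_width(),env.get_grasp_force(),env.get_eef_pos())
env.move_linear([x,y,.26])
env.movep([.5466,-.127,.26],Q(1.64)); env.wait(.4)
p,d,c=grab("wrist"); n="held"; np.savez(n+".npz",p=p,d=d); pickle.dump(c,open(n+".pkl","wb")); save(n+".png",p)
print(env.get_eef_pos(),np.round(env.get_q(),3),env.get_ee_rot(),env.get_contact_force(),env.get_moment(),env.get_clock(),env.get_grip_width())
E
```

```text
False
0.04463388912799075 60.53225040435791 [0.46613501 0.15724146 0.02552194]
[ 0.54666427 -0.12658536  0.26009457] [-0.351  0.292  1.58  -0.     1.269 -0.42 ] [7.53219605e-05 6.81999371e-01 7.31352754e-01 3.02408472e-05] [-0.47504933 -0.12063575 -0.10662738] [-0.07060256  0.04083374 -0.0195444 ] 10.825 0.04428907084004355
```

View pics/held.png

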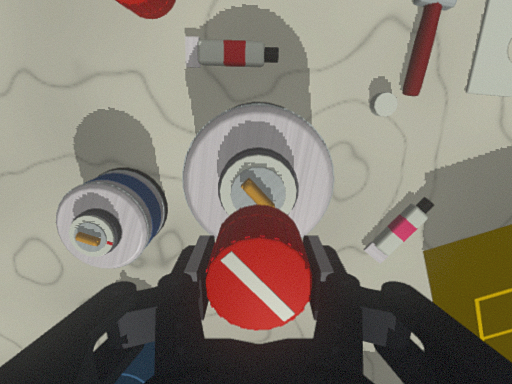

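The cap is held, with its stripe centred at about (258,286). The bar behind it near (257,193) is parallel to the stripe. I'll measure the stripe offset, then lower the cap onto the bar.

```bash
python3 - <<'E'
from m2 import *
p,d,c=load("held"); h,s,v=cv2.split(cv2.cvtColor(p,cv2.COLOR_RGB2HSV)); z=.2746
print("depth z",bydepth(c,258,286,d[286,258]), bydepth(c,235,300,d[300,235]))
m=np.zeros(s.shape,bool); m[240:330,212:305]=1
W,st,_=comp(m&(s<100)&(v>100),(258,286),c,z); print("stripe",st,line(W))
B,st,_=comp((h>8)&(h<28)&(s>90)&(v>60),(257,193),c,.150); print("bar",st,line(B))
M=((h<6)|(h>174))&(s>110); 
E
```

```text
depth z [ 0.54660875 -0.12691335  0.27450278] [ 0.53727173 -0.13430845  0.2747838 ]
stripe [ 221  251   74   70 1261] (array([ 0.5464112 , -0.12711747,  0.2746    ]), np.float64(2.365920682468891), array([0.00639152, 0.04052084]))
bar [241 179  34  29 397] (array([ 0.54493001, -0.12454152,  0.15      ]), np.float64(2.448056685399714), array([0.00967404, 0.02839064]))
```

Alignment is within about 0.5 mm and 0.08 rad. Lowering gently.

```bash
python3 - <<'E'
from h import *
x,y=.5468,-.1268
env.move_linear([x,y,.188],speed=.1); env.wait(.3); f0=env.get_contact_force()
print(f0)
for z in np.arange(.182,.1625,-.003):
    hit=env.move_linear([x,y,z],speed=.02,threshold=10)
    print(round(z,4),hit,env.get_eef_pos().round(4),(env.get_contact_force()-f0).round(1),env.get_moment().round(2))
    if hit: break
print(env.get_clock())
E
```

```text
[-0.35656734 -0.51720211  0.13322647]
0.182 False [ 0.5466 -0.1268  0.1818] [0.6 0.3 0.6] [-0.03  0.   -0.02]
0.179 False [ 0.5467 -0.1267  0.1788] [ 0.2  0.3 -0.7] [-0.02 -0.01  0.03]
0.176 False [ 0.5467 -0.1268  0.1758] [ 0.6  1.5 -0.4] [ 0.03 -0.03  0.  ]
0.173 False [ 0.5467 -0.1268  0.1728] [-0.1  1.  -1.2] [ 0.05 -0.03  0.  ]
0.17 False [ 0.5467 -0.1267  0.1698] [-0.5  0.4 -1.1] [ 0.03  0.02 -0.05]
0.167 False [ 0.5467 -0.1268  0.1668] [ 0.5  0.1 -0.9] [-0.02 -0.03  0.02]
0.164 True [ 0.5472 -0.127   0.1645] [-0.8  1.5  6.5] [0.1  0.23 0.04]
14.1833
```

The cap is down at the expected height. Now turn it clockwise in steps while logging the moment.

```bash
cat > turn.py <<'E'
from h import *
def mz():
    r=[]
    for _ in range(8): env.wait(.012); r.append(env.get_moment()[2])
    return np.mean(r)
E
python3 - <<'E'
from turn import *
env.wait(.2); q=np.array(env.get_q()); q0=q[5]; m0=mz(); print("m0",m0); pk=0
for i in range(1,56):
    q[5]=q0+.03*i; env.goto_joints(q); m=mz()-m0; pk=max(pk,abs(m))
    print(f"{.03*i:.2f}:{m:.3f}",end=" ")
    if pk>.2 and abs(m)<.08 or pk>.2 and m*pk<0 and i>60: break
    if abs(m)>.6 or env.get_clock()>45: break
print(env.get_contact_force(),env.get_eef_pos(),env.get_q()[5]-q0,env.get_clock())
E
```

```text
m0 0.0012151154498237495
0.03:0.032 0.06:0.058 0.09:0.061 0.12:0.078 0.15:0.064 0.18:0.057 0.21:0.033 0.24:0.048 0.27:0.032 0.30:0.032 0.33:0.024 0.36:0.024 0.39:0.049 0.42:0.098 0.45:0.267 0.48:0.356 0.51:0.326 0.54:0.279 0.57:0.102 0.60:0.086 0.63:0.017 [-1.8338965  -0.21394877  4.64825262] [ 0.5473144  -0.12656428  0.16447239] 0.6293243310436953 21.1
```

The stop is at about 0.40 rad and the torque has peaked and come back to zero at 0.63. Continue to the next notch, expected at about 0.92, watching for a renewed rise.

```bash
python3 - <<'E'
from turn import *
q=np.array(env.get_q()); q0=q[5]-.6293; m0=.001
for t in np.arange(.66,.925,.03):
    q[5]=q0+t; env.goto_joints(q); m=mz()-m0
    print(f"{t:.2f}:{m:.3f}",end=" ")
    if t>.8 and m>.12: break
print(env.get_contact_force(),env.get_eef_pos(),env.get_clock())
E
```

```text
0.66:-0.059 0.69:-0.044 0.72:-0.029 0.75:-0.037 0.78:-0.034 0.81:-0.013 0.84:0.004 0.87:-0.027 0.90:-0.003 [-1.6641947  -0.94294173  5.36565344] [ 0.54712344 -0.12675381  0.16448608] 23.95
```

The torque went negative and settled near zero, so that was one click. Release, back off and check by camera.

```bash
python3 - <<'E'
from m2 import *
effector.open_jaws(); env.wait(.2)
p0=env.get_eef_pos(); env.move_linear([p0[0],p0[1],.23],speed=.08); env.move_linear([.547,-.127,.36]); env.wait(.3)
p,d,c=grab("wrist"); n="end"; np.savez(n+".npz",p=p,d=d); pickle.dump(c,open(n+".pkl","wb"))
h,s,v=cv2.split(cv2.cvtColor(p,cv2.COLOR_RGB2HSV))
k=cv2.connectedComponentsWithStats((((h<8)|(h>172))&(s>120)).astype(np.uint8)); print([list(np.r_[a,b.round()].astype(int)) for a,b in zip(k[2],k[3]) if a[4]>8])
save("end.png",p[100:300,130:400].repeat(2,0).repeat(2,1)); print(env.get_clock(),env.get_ee_rot())
E
```

```text
[[np.int64(0), np.int64(0), np.int64(512), np.int64(384), np.int64(192443), np.int64(257), np.int64(192)], [np.int64(42), np.int64(0), np.int64(33), np.int64(7), np.int64(140), np.int64(60), np.int64(2)], [np.int64(275), np.int64(0), np.int64(21), np.int64(16), np.int64(170), np.int64(287), np.int64(6)], [np.int64(378), np.int64(79), np.int64(4), np.int64(15), np.int64(26), np.int64(380), np.int64(87)], [np.int64(171), np.int64(101), np.int64(22), np.int64(23), np.int64(266), np.int64(181), np.int64(113)], [np.int64(73), np.int64(113), np.int64(60), np.int64(47), np.int64(1915), np.int64(103), np.int64(134)], [np.int64(237), np.int64(150), np.int64(50), np.int64(47), np.int64(1372), np.int64(259), np.int64(173)], [np.int64(494), np.int64(303), np.int64(18), np.int64(22), np.int64(193), np.int64(504), np.int64(311)]]
26.9667 [-1.90822481e-04  9.32364146e-01  3.61520335e-01  3.32521893e-04]
```

View pics/end.png

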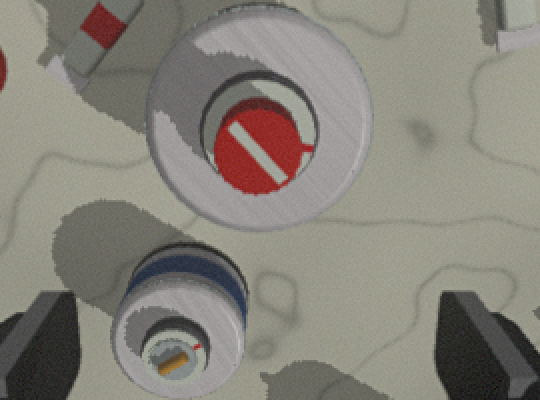

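The cap sits on the neck with its stripe centred at crop (258,153). The disc's red mark shows at crop (307,147), which is full-image (283.5,173.5). Now the angle.

```bash
python3 - <<'E'
from m2 import *
p,d,c=load("end"); h,s,v=cv2.split(cv2.cvtColor(p,cv2.COLOR_RGB2HSV))
m=np.zeros(s.shape,bool); m[158:195,242:276]=1
W,st,_=comp(m&(s<110)&(v>100),(259,176),c,.179); L=line(W); print("stripe",st,L)
M=onplane(c,283.5,173.5,.136)-np.array([.5466,-.127,.136]); a=np.arctan2(M[1],M[0]); print("mark",M,np.hypot(*M[:2]),a)
print("cap-mark",(L[1]-a+np.pi/2)%np.pi-np.pi/2,"top z",[bydepth(c,u,v,d[v,u])[2].round(4) for u,v in((250,180),(259,176),(262,168))])
print(np.round(env.get_q(),2),env.get_contact_force())
E
```

```text
stripe [244 161  30  31 241] (array([ 0.54615775, -0.12644341,  0.179     ]), np.float64(1.4714399191155134), array([0.00647576, 0.04057258]))
mark [ 0.01394306 -0.02635086  0.        ] 0.029812359089516783 -1.0841162694391113
cap-mark -0.5860364650351686 top z [np.float64(0.1794), np.float64(0.1808), np.float64(0.179)]
[-0.35  0.22  1.43  0.    1.49  0.48] [-0.60772219  0.07364423  0.84639602]
```

```bash
python3 -c "
from h import *
print(finish_job())"
```

```text
the job is handed in; nothing more can be done
None
```

I handed the job in with the cap fully down on the neck, turned one click clockwise (measured about 0.59 rad past the plug's mark, inside the 0.37–0.9 range) and released; the hand-in gave back no verdict.

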